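Nest the graded canisters in the sloped rack

ROBOT

A 7-joint arm with a two-finger parallel gripper is mounted at the origin on the work surface. World frame = base frame: x ahead of the robot, y to its left, z up, the work surface at z = 0. Lengths are in m, angles in rad, forces in N, time in s.
With the tool pointing down it reaches from about 0.4 to 0.875 m from the base axis. Payload 19.3 kg.
Tool frame: the origin (TCP) lies at the very end of the fingers, on their centre line; the grasp point (between the pads) lies 19 mm behind it; z points along the fingers, y is the line along which they close (so a half turn about z gives the same grasp; the last joint's range is limited). The gripper opens to 85 mm and grips with 20 to 120 N. Pads are 22 mm wide; open, the fingers measure 114 mm over their backs; the gripper's body (76 mm by 85 mm) begins 54 mm behind the grasp point. The pads swing forward as they close: fully open they stand 13 mm farther back than shut.
Start: joints at [-1.238, 0.521, -0.036, 1.599, 0.021, 1.021, -0.113], TCP at [0.245, 0.575, 0.231] pointing down, gripper open.
Joint ranges: [-2.91, 2.91], [-0.3, 2.13], [-1.5, 1.42], [0.17, 2.43], [-1.26, 4.41], [0.16, 1.93], [-2.52, 2.52]. Speed limits (rad/s): [1.89, 1.89, 2.39, 2.39, 3.01, 3.01, 3.01].

INTERFACE

Orientations are given as a rotation vector (axis times angle).
In Python, from station import robot, imaging, spot_in gives the robot as it stands. The module is installed in compiled form; this text tells all that it offers.
- The arm moves only by the tool apply_moves, never from a script. Its argument "increments" is a list that holds one entry, the list of rows, each a list of 7 numbers: the opening, from -1 (shut) to 1 (fully open), then the shift along the tool's x, y, z as a fraction of full scale, then the turn, a rotation vector about the tool's x, y, z as a fraction of full scale. A call has 1 to 5 rows; each row is the pose to reach, as a shift and turn from the pose commanded when the call began, along the tool's axes at that moment, turning the shorter way round; what a row does not reach only later rows make up. Full scale, the value 1, is 0.25 m for a shift and 360 degrees for a turn. A row lasts 1/8 s, in which the tool goes at most 62.5 mm and 10.7 degrees, less where a joint would pass 70% of its speed; a pose out of reach is approached as far as the arm can. A call with a number of a shift or a turn outside -1 to 1 is refused whole. A call with a gripper value outside its range is refused whole. The fingers move at their own pace and stop on an object; "grip_force" is the grip in N (left out, the last holds). Time passes only in rows, so rows that repeat a pose let the fingers close. It gives the time, the measured TCP pose, the force, the opening and the grip force at its end, in the units of the state.
- robot.sense(): the state, without advancing time (a new reading comes with each control period).
- imaging.snapshot(name): name is "scene" or "top" or "wrist"; returns the picture (384x512x3 uint8, red, green, blue); there is no depth.
- imaging.camera_params(name): a dict with "mtx" (3x3 intrinsics, pixels), "k1" (the pictures are not rectified: a ray, as slopes to the right and down, at radius r is drawn at 1 + k1 r^2 times it, then the intrinsics apply), "camera_from_world" (4x4, takes a point from world to camera coordinates). Camera axes: x right, y down, z forward; pixel columns grow to the right and rows downward; lengths in m; the calibration is good to about 2 mm. A picture is of the moment at which its call begins: read the wrist's pose just before it. camera_params takes no time and is no camera call; for the wrist camera it gives the pose at the moment of the call.
- robot.close_job(): hands the job in; it is judged then, once.
Trained networks look in the newest picture that a camera, given by its name, has taken for a name from the list of things; names that differ only in an ending like _2 or _b are one class to them, and where a whole thing is asked for, a point or a joint stands for the part that bears it (a point fixed in the world has none). Each returns a list of dicts, best first, with "score" (0 to 1); they miss things now and then, are a little off and sometimes report something else, mostly with a low value. They report only what shows in the picture. A call takes as long as a camera call. They do not tell look-alikes from the thing itself.
- spot_in(label, camera): "rect" ([centre column, centre row, width, height] in pixels, round what is visible of it).
The state is a dict: "time": time; "joints": joint angles; "joint_velocities": joint speeds; "joint_efforts": joint torques, N m; "eef_pos": TCP position; "ee_rot": TCP orientation; "wrist_force": force on the tool from outside, world axes, zero at the start; "ft_torque": the same for the moment, N m; "finger_gap": finger opening in m; "grip_force": force on a finger pad.
Only numpy, scipy, OpenCV 4.12 (cv2) and the standard library are available. Lean on these libraries where they do the work, as an engineer would, in place of code of your own. Each camera call takes 0.05 s, during which the arm holds its last target. There are 200 camera calls.

TASK

Put the set of three square canisters away, nested on the sloped rack where the large one already lies: first slide the middle canister, base first, all the way home into the large one, then slide the small one, base first, all the way home into the middle one. Finish by pushing the whole nest down the slope until the large canister rests against the rack's stop, then let go; leave the tube rack, the calculator and the glass dish where they are.

Things in the scene. Friction and masses are not known exactly. Their poses are not given: they have to be found in the camera images.
- rack: White fixed rack, a bed 260 mm long sloping 12 degrees. Tilted frame: x down the slope, z square to the bed; origin on the bed's top, mid-length, 70 mm above the bench. Upper half: 60 mm wide, nothing beside it. Lower half (x = 35 to 120 mm): cheeks 30 mm high, 84 mm apart, hold the large canister; a stop 60 mm high ends it.
- rack_stop (a point): The middle of the foot of the stop's inner face, on the bed (x = +120 mm, y = 0, z = 0 in the rack's frame): the large canister's base should come to rest against this face.
- large: The large bare aluminium canister, square, 80 x 80 mm, 100 mm long, open at one end (mouth), lying on its side. Walls 4, base 5 mm thick; last 12 mm at the base bevelled, 10 mm in on each side; two thin bands near the mouth. Origin on its underside, mid-length; x from mouth (-50 mm) to base (+50 mm), z up. Starts loose on the rack, mouth up the slope, 5 to 25 mm short of the stop.
- large_base (a point): Centre of the outside of the large canister's base.
- middle: The middle bare aluminium canister, square, 67 x 67 mm, 100 mm long, open at one end (mouth), lying on its side. Walls 4, base 5 mm thick; last 12 mm at the base bevelled, 10 mm in on each side; two thin bands near the mouth. Origin on its underside, mid-length; x from mouth (-50 mm) to base (+50 mm), z up. Starts on the bench. Home in the large one, its mouth stands 5 mm proud.
- middle_mouth (a point): Centre of the middle canister's mouth opening (33.5 mm above its underside).
- middle_base (a point): Centre of the outside of the middle canister's base.
- small: The small bare aluminium canister, square, 54 x 54 mm, 100 mm long, open at one end (mouth), lying on its side. Walls 4, base 5 mm thick; last 12 mm at the base bevelled, 10 mm in on each side; two thin bands near the mouth. Origin on its underside, mid-length; x from mouth (-50 mm) to base (+50 mm), z up. Starts on the bench. Home in the middle one, its mouth stands 5 mm proud.
- small_mouth (a point): Centre of the small canister's mouth opening (27 mm above its underside).
- small_base (a point): Centre of the outside of the small canister's base.
- tube_rack: Bystander: black tube rack 90 x 150 mm with capped tubes, 91 mm high in all. Origin under its centre.
- calculator: Bystander: black desk calculator 150 x 110 x 25 mm lying flat. Origin under its centre.
- dish: Bystander: round covered glass dish, 96 mm across, 25 mm high. Origin under its centre.
Things that resemble listed ones, but are neither listed nor needed, are in the scene too. Leave any red look-alike of the large alone. Leave any blue look-alike of the small alone.

How it is judged:
By the outcome, as a careful person would: the job done as asked, in the order asked, and still so for the second after the job is handed in, with the robot touching nothing.
It also fails if it takes over 72 s, if anything falls off the work surface, if the arm or the gripper's body presses on something with over 40 N, if the wrist force passes 120 N, or if a joint passes its speed limit or range.

## Working session

There is one attempt and no reset: what is moved stays moved. The work goes in short steps, Python scripts to look and compute and a tool call to move; the robot and the scene stay as the last step left them, time stands still between calls to the robot, and variables do not carry over. Pictures are saved under pics/ and viewed, at most 10 in all, crops included, and the job is handed in when it is done.

Besides the shell and the picture viewer there is one more tool, called after "Emit:" by a JSON object that holds its "method" and its "body", one argument or row to a line. apply_moves: Moves the arm, as the interface text tells. Its arguments: {"type":"object","properties":{"increments":{"type":"array","items":{"type":"array","items":{"type":"array","items":{"type":"number","minimum":-1,"maximum":1}}}},"grip_force":{"type":"number"}},"required":["increments"]}

```bash
mkdir -p pics; cat > h.py <<'E'
import numpy as np, cv2
from scipy.spatial.transform import Rotation as R
from station import robot, imaging, spot_in
def snap(n,f):
    im=imaging.snapshot(n); cv2.imwrite('pics/'+f,im[:,:,::-1]); return im
E
python3 - <<'E'
from h import *
a=snap('scene','s0.png');b=snap('top','t0.png')
cv2.imwrite('pics/c0.png',np.vstack([b[:,:,::-1],]) )
for c in('scene','top'):
    p=imaging.camera_params(c);print(c,p['mtx'].tolist(),p['k1'],np.round(p['camera_from_world'],4).tolist())
    for n in('rack','large','middle','small','tube_rack','calculator','dish'):
        print(n,[(np.round(d['rect']).tolist(),round(d['score'],2)) for d in spot_in(n,c)][:4])
s=robot.sense();print({k:np.round(v,3).tolist() for k,v in s.items()})
E
```

```text
scene [[419.72168863936724, 0.0, 261.0978780572727], [0.0, 419.72168863936724, 186.3528038986222], [0.0, 0.0, 1.0]] -0.09099064278388681 [[-0.5781, 0.816, 0.0057, 0.3167], [0.6934, 0.4949, -0.5236, -0.3207], [-0.4301, -0.2988, -0.8519, 1.653], [0.0, 0.0, 0.0, 1.0]]
rack [([235.0, 170.0, 82.0, 75.0], 0.79)]
large [([223.0, 151.0, 39.0, 40.0], 0.8), ([270.0, 139.0, 36.0, 39.0], 0.74)]
middle [([327.0, 209.0, 38.0, 32.0], 0.81)]
small [([361.0, 259.0, 38.0, 32.0], 0.97), ([207.0, 113.0, 49.0, 40.0], 0.64), ([318.0, 270.0, 27.0, 41.0], 0.59)]
tube_rack [([258.0, 256.0, 56.0, 51.0], 0.9)]
calculator [([207.0, 111.0, 50.0, 38.0], 0.8)]
dish [([186.0, 215.0, 33.0, 27.0], 0.92), ([255.0, 256.0, 53.0, 52.0], 0.19)]
top [[371.6256473195752, 0.0, 257.1522211564864], [0.0, 371.6256473195752, 187.98182237623305], [0.0, 0.0, 1.0]] -0.09039462771911798 [[0.0234, -0.9997, 0.0119, -0.0032], [-0.9839, -0.0252, -0.1767, 0.5481], [0.1769, -0.0075, -0.9842, 1.136], [0.0, 0.0, 0.0, 1.0]]
rack [([309.0, 202.0, 91.0, 41.0], 0.81)]
large [([301.0, 258.0, 31.0, 34.0], 0.78), ([325.0, 201.0, 37.0, 29.0], 0.68)]
middle [([196.0, 214.0, 39.0, 32.0], 0.68)]
small [([176.0, 156.0, 25.0, 34.0], 0.88), ([147.0, 192.0, 34.0, 22.0], 0.78)]
tube_rack [([231.0, 137.0, 43.0, 30.0], 0.79)]
calculator [([381.0, 255.0, 46.0, 59.0], 0.8), ([315.0, 138.0, 27.0, 30.0], 0.5)]
dish [([315.0, 138.0, 26.0, 31.0], 0.69)]
{'time': 0.8, 'joints': [-1.238, 0.521, -0.036, 1.599, 0.021, 1.021, -0.113], 'joint_velocities': [-0.001, 0.0, 0.0, -0.001, -0.002, -0.001, -0.0], 'joint_efforts': [0.003, -92.675, 1.979, -37.023, 0.018, 0.002, -0.0], 'eef_pos': [0.245, 0.575, 0.231], 'ee_rot': [-0.628, -3.078, -0.0], 'wrist_force': [0.14, 0.469, 0.283], 'ft_torque': [-0.011, -0.034, -0.029], 'grip_force': 0.0, 'finger_gap': 0.085}
```

View pics/s0.png

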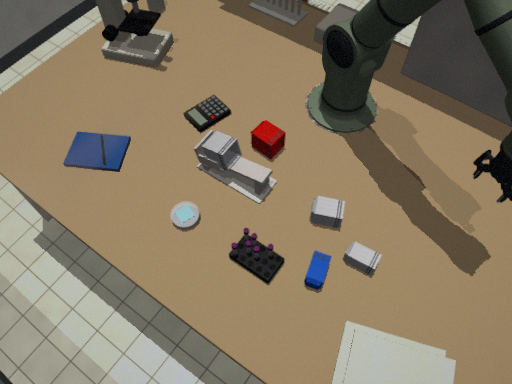

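View pics/t0.png

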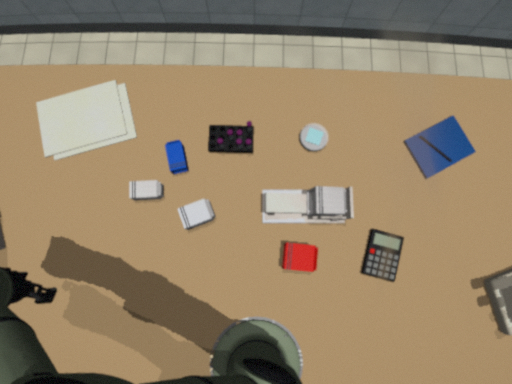

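Silver large (t 325,201) lies on the rack; red look-alike at t(301,258). The silver middle is at t(196,214) and the silver small at t(147,190); the blue look-alike of the small is at t(176,156). The bands show at the left (+y) ends of both, so bases point towards the rack. I'll check this with a crop and fit the poses.

```bash
cat >> h.py <<'E'
from scipy.optimize import minimize
def proj(P,p):
    P=np.asarray(P,float).reshape(-1,3);T=np.asarray(p['camera_from_world']);c=P@T[:3,:3].T+T[:3,3]
    s=c[:,:2]/c[:,2:];r2=(s**2).sum(1,keepdims=True);s=s*(1+p['k1']*r2)
    K=p['mtx'];return np.c_[s[:,0]*K[0][0]+K[0][2],s[:,1]*K[1][1]+K[1][2]]
def ray(u,p):
    K=p['mtx'];d=np.array([(u[0]-K[0][2])/K[0][0],(u[1]-K[1][2])/K[1][1]]);s=d.copy()
    for _ in range(8): s=d/(1+p['k1']*(s@s))
    T=np.asarray(p['camera_from_world']);return -T[:3,:3].T@T[:3,3],T[:3,:3].T@np.r_[s,1]
def atz(u,p,z):
    o,d=ray(u,p);return o+d*(z-o[2])/d[2]
def boxpts(w):  # canister corners in own frame (underside z=0), base bevelled
    h=w/2;q=h-.010
    return np.array([(x,y,h+z) for x,a in((-.05,h),(.038,h),(.05,q)) for y in(-a,a) for z in(-a,a)])
def place(pts,x,y,z,yaw,pitch=0):  # pitch>0: x axis points down
    return pts@R.from_euler('ZY',[yaw,pitch]).as_matrix().T+[x,y,z]
def mask(im,rect,pad=8,sat=60,val=60):
    hsv=cv2.cvtColor(im,cv2.COLOR_RGB2HSV);m=((hsv[...,1]<sat)&(hsv[...,2]>val)).astype(np.uint8)
    r=np.zeros_like(m);c,l,w,h=rect;r[max(0,int(l-h/2-pad)):int(l+h/2+pad),max(0,int(c-w/2-pad)):int(c+w/2+pad)]=1
    return m*r
def hullmask(px,shape,S=8):
    m=np.zeros((shape[0],shape[1]),np.uint8)
    cv2.fillConvexPoly(m,cv2.convexHull(np.round(px*256).astype(np.int32)),1,shift=8);return m
def fitbox(w,views,x0,zf=lambda x,y:0,S=4):
    V=[]
    for m,p in views:
        ys,xs=np.where(m);b=(xs.min()-8,ys.min()-8,xs.max()+9,ys.max()+9)
        c=m[max(b[1],0):b[3],max(b[0],0):b[2]];V.append((cv2.resize(c,None,fx=S,fy=S,interpolation=cv2.INTER_NEAREST),p,(max(b[0],0),max(b[1],0))))
    def f(v):
        e=0
        for c,p,o in V:
            px=(proj(place(boxpts(w),v[0],v[1],0,v[2]),p)-o+.5)*S-.5
            e+=1-(hullmask(px,c.shape)&c).sum()/max(1,(hullmask(px,c.shape)|c).sum())
        return e
    best=None
    for dy in(-.3,0,.3):
        r=minimize(f,[x0[0],x0[1],x0[2]+dy],method='Nelder-Mead',options=dict(initial_simplex=np.array([x0]*4)+[0,0,dy]+np.array([[0,0,0],[.01,0,0],[0,.01,0],[0,0,.2]]),xatol=1e-5,fatol=1e-4))
        if best is None or r.fun<best.fun: best=r
    return best
E
python3 - <<'E'
from h import *
a=imaging.snapshot('scene');b=imaging.snapshot('top')
pa,pb=imaging.camera_params('scene'),imaging.camera_params('top')
for n,w,ra,rb in(('middle',.067,(327,211,38,32),(196,214,39,32)),('small',.054,(361,258,38,32),(147,190,34,22))):
    ma,mb=mask(a,ra),mask(b,rb)
    x0=atz(rb[:2],pb,w/2)
    for vs in([(ma,pa),(mb,pb)],[(mb,pb)],[(ma,pa)]):
        r=fitbox(w,vs,[x0[0],x0[1],-1.5]);print(n,np.round(r.x,4),round(r.fun,3))
for k in((301,258),(325,201),(176,156),(231,137),(315,138),(381,255)): print(k,np.round(atz(k,pb,.03),3))
z=lambda im,c,r,s:cv2.resize(im[r-s:r+s,c-s:c+s],(390,390),interpolation=cv2.INTER_CUBIC)
o=np.hstack([z(b,170,195,45),z(b,305,205,55)])
cv2.imwrite('pics/crop1.png',o[:,:,::-1])
E
```

```text
middle [ 0.4635  0.2011 -1.1822] 0.165
middle [ 0.4642  0.2017 -1.1743] 0.035
middle [ 0.4618  0.2005 -1.1766] 0.108
small [ 0.5367  0.3707 -1.4989] 0.198
small [ 0.5376  0.3712 -1.4857] 0.038
small [ 0.5351  0.37   -1.4809] 0.128
(301, 258) [ 0.331 -0.133  0.03 ]
(325, 201) [ 0.514 -0.21   0.03 ]
(176, 156) [0.652 0.28  0.03 ]
(231, 137) [0.721 0.101 0.03 ]
(315, 138) [ 0.726 -0.179  0.03 ]
(381, 255) [ 0.344 -0.39   0.03 ]
```

View pics/crop1.png

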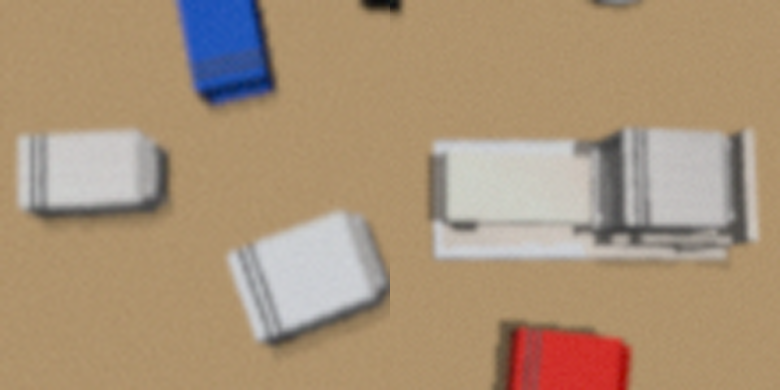

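```bash
cat >> h.py <<'E'
def down(yaw,pitch=0):  # tool R: tool z into the bench (or square to a slope), tool x along heading yaw
    A=R.from_euler('ZY',[yaw,pitch]).as_matrix(); return np.c_[A[:,0],-A[:,1],-A[:,2]]
def plan(pos,Rt,flip=None):
    s=robot.sense();R0=R.from_rotvec(s['ee_rot']);c=[]
    for f in (0,1) if flip is None else (flip,):
        Rf=Rt@np.diag([-1,-1,1]) if f else Rt
        c.append(((R0.inv()*R.from_matrix(Rf)).as_rotvec(),f))
    rv,f=min(c,key=lambda t:np.linalg.norm(t[0]))
    d=R0.inv().apply(np.array(pos)-s['eef_pos'])
    print('shift',np.round(d/.25,4),'turn',np.round(rv/2/np.pi,4),'flip',f,'rows',round(np.linalg.norm(d)/.0625,1),round(np.degrees(np.linalg.norm(rv))/10.7,1))
def st():
    s=robot.sense();print(round(s['time'],2),'pos',np.round(s['eef_pos'],4),'rv',np.round(s['ee_rot'],4),'F',np.round(s['wrist_force'],1),'gap',round(s['finger_gap'],4),'g',round(s['grip_force'],1),'j',np.round(s['joints'],2))
E
python3 - <<'E'
from h import *
yaw=-1.178;p=np.array([.4635,.2013])
g=p-.037*np.array([np.cos(yaw),np.sin(yaw)])
print(g);plan([*g,.22],down(yaw))
st();print(R.from_rotvec(robot.sense()['ee_rot']).as_matrix().round(3))
w=imaging.camera_params('wrist');o,d=ray((256,192),w);print(np.round(o,3),np.round(d,3),w['mtx'][0][0])
E
```

```text
[0.44933739 0.23548217]
shift [-1.2842 -0.9288  0.0452] turn [-0.     -0.      0.1234] flip 1 rows 6.3 4.2
0.9 pos [0.245  0.575  0.2313] rv [-0.6285 -3.078   0.    ] F [-0.1  1.1  0.3] gap 0.0853 g 0.0 j [-1.24  0.52 -0.04  1.6   0.02  1.02 -0.11]
[[-0.92   0.392 -0.   ]
 [ 0.392  0.92   0.   ]
 [ 0.    -0.    -1.   ]]
[0.17  0.608 0.374] [ 0.301 -0.139 -0.944] 303.2018806852905
```

Emit:
{"method": "apply_moves", "body": {
  "increments": [
    [[1,-0.8,-0.58,0.02,0,0,0.1234],[1,-0.8,-0.58,0.02,0,0,0.1234],[1,-0.8,-0.58,0.02,0,0,0.1234],[1,-0.8,-0.58,0.02,0,0,0.1234],[1,-0.8,-0.58,0.02,0,0,0.1234]]
  ],
  "grip_force": 60
}}

```text
time: 1.52
eef_pos: [0.3746, 0.3594, 0.2267]
ee_rot: [1.757, 2.603, -0.0]
wrist_force: [-0.2, 0.8, 0.5]
finger_gap: 0.0854
grip_force: 0.0
```

```bash
python3 - <<'E'
from h import *
st();plan([.4493,.2355,.25],down(-1.178),1)
E
```

```text
1.52 pos [0.3746 0.3594 0.2267] rv [ 1.7571e+00  2.6027e+00 -1.0000e-04] F [-0.2  0.8  0.5] gap 0.0854 g 0.0 j [-1.03  0.36  0.19  1.89 -0.08  0.89 -0.41]
shift [-0.5714  0.092  -0.0925] turn [ 0.0001  0.0002 -0.0015] flip 1 rows 2.3 0.1
```

Emit:
{"method": "apply_moves", "body": {
  "increments": [
    [[1,-0.5714,0.092,-0.09,0,0,-0.0015],[1,-0.5714,0.092,-0.09,0,0,-0.0015],[1,-0.5714,0.092,-0.09,0,0,-0.0015],[1,-0.5714,0.092,-0.09,0,0,-0.0015]]
  ]
}}

```text
time: 2.02
eef_pos: [0.4488, 0.2392, 0.2491]
ee_rot: [1.735, 2.618, 0.001]
wrist_force: [-0.2, 0.9, 0.7]
finger_gap: 0.0854
grip_force: 0.0
```

```bash
python3 - <<'E'
from h import *
st();w=imaging.camera_params('wrist');im=snap('wrist','w1.png')
m=mask(im,(256,192,512,384),0)
# keep component under projected canister
c=proj([[.4635,.2013,.05]],w)[0];n,l=cv2.connectedComponents(m);k=l[int(c[1]),int(c[0])];mm=(l==k).astype(np.uint8)
print(c,mm.sum(),[ (np.where(mm)[i].min(),np.where(mm)[i].max()) for i in(0,1)])
r=fitbox(.067,[(mm,w)],[.4635,.2013,-1.178]);print(np.round(r.x,4),r.fun)
q=proj(place(boxpts(.067),r.x[0],r.x[1],0,r.x[2]),w)
o=im.copy()
for u in q: cv2.circle(o,tuple(np.int32(np.round(u))),3,(255,0,255),-1)
o[mm==0]=o[mm==0]//2
cv2.imwrite('pics/w1.png',o[:,:,::-1])
E
```

```text
2.02 pos [0.4488 0.2392 0.2491] rv [1.7353e+00 2.6184e+00 1.1000e-03] F [-0.2  0.9  0.7] gap 0.0854 g 0.0 j [-0.79  0.32  0.24  1.89 -0.09  0.94 -0.11]
[257.84975159 194.73589588] 3596 [(np.int64(173), np.int64(235)), (np.int64(227), np.int64(286))]
[ 0.4619  0.2013 -1.1763] 0.1337312887359332
```

View pics/w1.png

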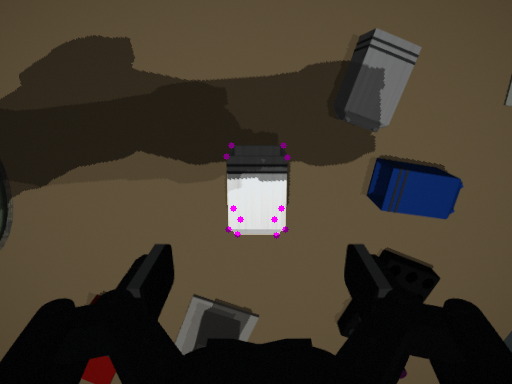

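The wrist view shows the middle canister at columns 227–286, bands and mouth at the top, base at row 235; the fit agrees with the other views.

```bash
python3 - <<'E'
from h import *
yaw=-1.177;g=np.array([.463,.2015])-.038*np.array([np.cos(yaw),np.sin(yaw)])
st();plan([*g,.014],down(yaw),1)
E
```

```text
2.08 pos [0.448  0.2404 0.2488] rv [-1.7331e+00 -2.6201e+00 -5.0000e-04] F [-0.3  1.   0.4] gap 0.0851 g 0.0 j [-0.79  0.32  0.24  1.89 -0.09  0.94 -0.11]
shift [-0.015  -0.0046  0.9393] turn [ 0.     -0.0001  0.0013] flip 1 rows 3.8 0.0
```

Emit:
{"method": "apply_moves", "body": {
  "increments": [
    [[1,-0.015,-0.0046,0.7,0,0,0.001],[1,-0.015,-0.0046,0.7,0,0,0.001],[1,-0.015,-0.0046,0.7,0,0,0.001],[1,-0.015,-0.0046,0.82,0,0,0.001],[1,-0.015,-0.0046,0.9393,0,0,0.001]]
  ]
}}

```text
time: 2.7
eef_pos: [0.4473, 0.2377, 0.0124]
ee_rot: [-1.738, -2.616, 0.001]
wrist_force: [0.3, 0.7, -0.5]
finger_gap: 0.0858
grip_force: 0.0
```

Emit:
{"method": "apply_moves", "body": {
  "increments": [
    [[-1,0,0,0,0,0,0],[-1,0,0,0,0,0,0],[-1,0,0,0,0,0,0],[-1,0,0,0,0,0,0],[-1,0,0,0,0,0,0]]
  ],
  "grip_force": 60
}}

```text
time: 3.32
eef_pos: [0.4486, 0.2362, 0.0144]
ee_rot: [1.741, 2.615, 0.001]
wrist_force: [0.0, -0.2, -3.4]
finger_gap: 0.0662
grip_force: 61.3
```

```bash
python3 - <<'E'
from h import *
st();st()
E
```

```text
3.33 pos [0.4486 0.2362 0.0144] rv [1.7413e+00 2.6146e+00 9.0000e-04] F [ 0.  -0.2 -3.4] gap 0.0662 g 61.3 j [-0.69  0.7   0.12  2.05 -0.21  0.4  -0.01]
3.33 pos [0.4486 0.2362 0.0144] rv [1.7413e+00 2.6146e+00 9.0000e-04] F [ 0.  -0.2 -3.4] gap 0.0662 g 61.3 j [-0.69  0.7   0.12  2.05 -0.21  0.4  -0.01]
```

Emit:
{"method": "apply_moves", "body": {
  "increments": [
    [[-1,0,0,-0.9,0,0,0],[-1,0,0,-0.9,0,0,0],[-1,0,0,-0.9,0,0,0],[-1,0,0,-0.9,0,0,0]]
  ]
}}

```text
time: 3.82
eef_pos: [0.4488, 0.2362, 0.2421]
ee_rot: [1.741, 2.614, 0.005]
wrist_force: [0.2, 0.4, -4.3]
finger_gap: 0.0667
grip_force: 63.0
```

```bash
python3 - <<'E'
from h import *
st();plan([.5,-.02,.33],down(-1.57),1)
b=imaging.snapshot('top');p=imaging.camera_params('top')
from h import *
# coarse: points on bed
for u,z in (((265.5,192.3),.097),((265.5,212.6),.097),((315.4,186.7),.15),((347,186.7),.13)): print(u,np.round(atz(u,p,z),3))
E
```

```text
3.83 pos [0.4488 0.2362 0.2421] rv [1.7412 2.6138 0.0046] F [ 0.2  0.4 -4.3] gap 0.0667 g 63.0 j [-0.8   0.33  0.26  1.91 -0.1   0.92 -0.1 ]
shift [-1.0243 -0.2048 -0.3529] turn [ 0.0004 -0.0002  0.0628] flip 1 rows 4.4 2.1
(265.5, 192.3) [ 0.527 -0.015  0.097]
(265.5, 212.6) [ 0.464 -0.016  0.097]
(315.4, 186.7) [ 0.538 -0.159  0.15 ]
(347, 186.7) [ 0.544 -0.258  0.13 ]
```

Emit:
{"method": "apply_moves", "body": {
  "increments": [
    [[-1,-0.95,-0.2,-0.35,0,0,0.0628],[-1,-0.95,-0.2,-0.35,0,0,0.0628],[-1,-0.95,-0.2,-0.35,0,0,0.0628],[-1,-0.95,-0.2,-0.35,0,0,0.0628],[-1,-0.95,-0.2,-0.35,0,0,0.0628]]
  ]
}}

```text
time: 4.5
eef_pos: [0.4943, -0.0065, 0.3278]
ee_rot: [2.225, 2.215, 0.002]
wrist_force: [-0.4, 0.8, -4.3]
finger_gap: 0.0666
grip_force: 62.9
```

Emit:
{"method": "apply_moves", "body": {
  "increments": [
    [[-1,-0.9,0,0,0,0,0],[-1,-0.9,0,0,0,0,0],[-1,-0.9,0,0,0,0,0],[-1,-0.9,0,0,0,0,0],[-1,-0.9,0,0,0,0,0]]
  ]
}}

```text
time: 5.12
eef_pos: [0.4933, -0.2298, 0.326]
ee_rot: [-2.225, -2.218, 0.002]
wrist_force: [0.7, 1.1, -3.0]
finger_gap: 0.0662
grip_force: 62.7
```

```bash
python3 - <<'E'
from h import *
st();w=imaging.camera_params('wrist');im=snap('wrist','w2.png');st()
np.savez('w2.npz',im=im,T=w['camera_from_world'],K=w['mtx'],k1=w['k1'])
cv2.imwrite('pics/w2b.png',cv2.resize(im,(800,600),interpolation=cv2.INTER_CUBIC)[:,:,::-1])
E
```

```text
5.12 pos [ 0.4933 -0.2298  0.326 ] rv [-2.2246e+00 -2.2181e+00  1.9000e-03] F [ 0.7  1.1 -3. ] gap 0.0662 g 62.7 j [-0.1   0.34  0.57  1.71 -0.2   1.15  0.52]
5.17 pos [ 0.4937 -0.2279  0.3259] rv [-2.2217e+00 -2.2200e+00  1.0000e-03] F [ 0.6  0.7 -3.8] gap 0.0664 g 62.7 j [-0.11  0.34  0.57  1.71 -0.2   1.15  0.52]
```

View pics/w2b.png

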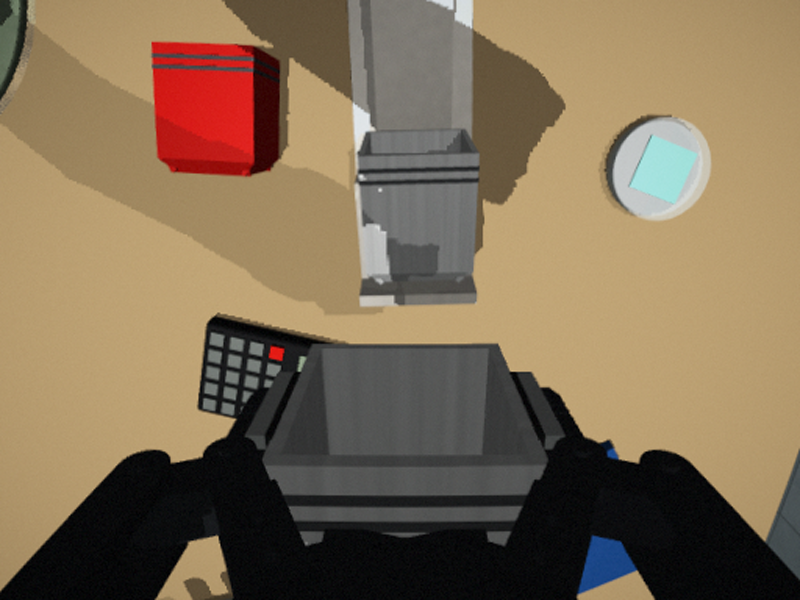

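The large lies on the rack at picture (358–478, 130–280), mouth up the slope; red look-alike left at (215,110), clear of it. Zooming for corners.

```bash
python3 - <<'E'
from h import *
im=np.load('w2.npz')['im']
a=np.clip(im[72:202,215:320].astype(float)*1.6,0,255).astype(np.uint8);a=cv2.resize(a,None,fx=4.6,fy=4.6,interpolation=cv2.INTER_CUBIC)
b=np.clip(im[0:100,215:280+40].astype(float)*1.6,0,255).astype(np.uint8);b=cv2.resize(b,None,fx=3,fy=3,interpolation=cv2.INTER_CUBIC)
o=np.zeros((a.shape[0],a.shape[1]+b.shape[1],3),np.uint8);o[:,:a.shape[1]]=a;o[:b.shape[0],a.shape[1]:]=b;print(o.shape)
cv2.imwrite('pics/w2c.png',o[:,:,::-1])
E
```

```text
(598, 798, 3)
```

View pics/w2c.png

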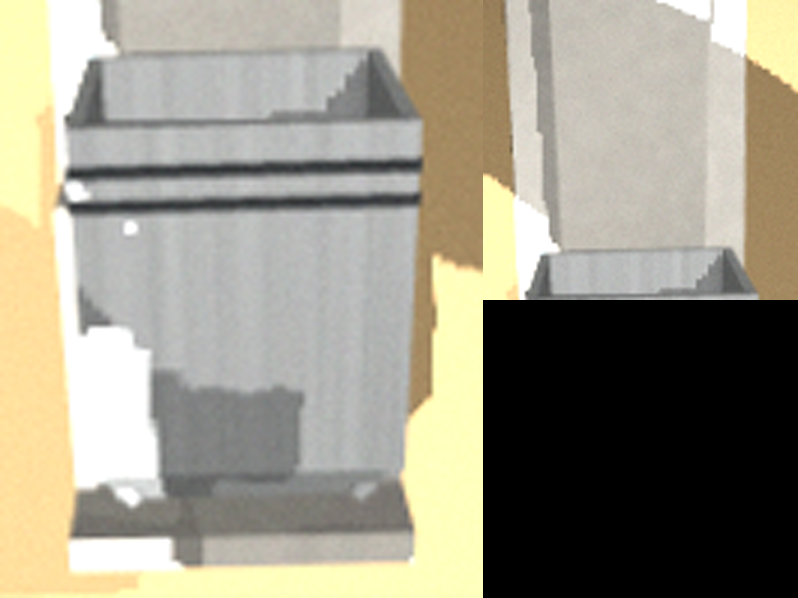

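```bash
cat > fit.py <<'E'
from h import *
from scipy.optimize import least_squares
d=np.load('w2.npz');p=dict(mtx=d['K'],k1=float(d['k1']),camera_from_world=d['T'])
L=lambda u,v:(215+(u+.5)/4.6-.5,72+(v+.5)/4.6-.5)
U=lambda u,v:(215+(u-483+.5)/3-.5,(v+.5)/3-.5)
lp=[(-50,40,80),(-50,-40,80),(-50,40,0),(-50,-40,0),(38,40,80),(38,-40,80)]
# in the picture left = world -? decided by the sign below
obs=np.array([L(67,124),L(421,120),L(91,58),L(382,48),L(79,476),L(405,474)])
bed=[U(562,245),U(705,245),U(711,20)]
stop=L(241,532.5)
a=np.radians(12)
def rackpt(v,q): return place(np.array(q,float)/1000,v[0],v[1],.07,v[2],a)
def res(v,sg,full=False):
    q=np.array(lp,float);q[:,1]*=sg;c,s=np.cos(v[5]),np.sin(v[5])
    q=np.c_[c*q[:,0]-s*q[:,1]+v[3]*1000,s*q[:,0]+c*q[:,1]+v[4]*1000,q[:,2]]
    r=[(proj(rackpt(v,q),p)-obs).ravel()]
    xb=v[6:9]*1000
    r.append((proj(rackpt(v,[(xb[0],30*sg,0),(xb[1],-30*sg,0),(xb[2],-30*sg,0)]),p)-bed).ravel())
    r.append(((proj(rackpt(v,[(120,0,60)]),p)-stop)*[0,1]).ravel())
    return np.concatenate(r)
for sg in(1,-1):
    r=least_squares(res,[.5,-.142,-1.57,.055,0,0,-.03,-.03,-.08],args=(sg,),x_scale=.01)
    print(sg,np.round(r.x,4),r.cost);print(np.round(r.fun,1))
    c=rackpt(r.x,[(r.x[3]*1000-50,r.x[4]*1000,0)])
    print('mouth centre bottom',np.round(c,4),'yaw large',r.x[2]+r.x[5])
E
python3 fit.py
```

```text
1 [ 0.5036 -0.1458 -2.2423  0.0282  0.0407  1.5219  0.0177 -0.0175 -0.0864] 16702.389878779
[ 33.4 -15.7 -90.5  41.1  35.9 -11.6 -66.7  37.4  93.4 -34.8 -27.8  13.4
  36.4  30.1 -31.2 -22.9   3.4   2.5  -0.  -16.4]
mouth centre bottom [[ 0.5487 -0.1544  0.0745]] yaw large -0.7203367370295515
-1 [ 4.9990e-01 -1.3950e-01 -1.5588e+00  5.2800e-02  1.1000e-03 -3.2000e-03
  6.0000e-04  1.5000e-03 -8.2800e-02] 2.7895158764916825
[-0.6  0.6  0.5  0.6 -0.4 -1.1  0.   0.4  1.3 -0.2 -0.8 -0.5 -0.1  0.
  0.1  0.   0.1  0.  -0.   0. ]
mouth centre bottom [[ 0.5011 -0.1422  0.0694]] yaw large -1.5619888586320347
```

```bash
cat >> h.py <<'E'
RO=np.array([.4999,-.1395,.07]);RY=-1.562;A12=np.radians(12)
def rk(s,t,n): return place(np.array([[s,t,n]])/1000,*RO,RY+.003,A12)[0]
def inrk(P): return (np.asarray(P)-RO)@R.from_euler('ZY',[RY+.003,A12]).as_matrix()*1000
def rplan(s,t,n):
    q=robot.sense();print('rack TCP',np.round(inrk(q['eef_pos']),1));plan(rk(s,t,n),down(RY,A12),1)
E
python3 - <<'E'
from h import *
p=imaging.camera_params('top');print(proj([rk(52.8-50,1.1-40,80),rk(52.8-50,1.1+40,80),rk(-130,30,0),rk(-130,-30,0)],p).round(1))
st();rplan(-104.8,1.1,100)
E
```

```text
[[315.4 212.9]
 [315.  185.8]
 [264.5 191.7]
 [264.3 211.3]]
5.17 pos [ 0.4937 -0.2279  0.3259] rv [-2.2217e+00 -2.2200e+00  1.0000e-03] F [ 0.6  0.7 -3.8] gap 0.0664 g 62.7 j [-0.11  0.34  0.57  1.71 -0.2   1.15  0.52]
rack TCP [ 33.2  -7.2 268.7]
shift [0.6806 0.0254 0.5452] turn [-0.      0.0333 -0.0015] flip 1 rows 3.5 1.1
```

Emit:
{"method": "apply_moves", "body": {
  "increments": [
    [[-1,0.68,0.0254,0.4,0,0.0333,-0.0015],[-1,0.68,0.0254,0.4,0,0.0333,-0.0015],[-1,0.68,0.0254,0.5452,0,0.0333,-0.0015],[-1,0.68,0.0254,0.5452,0,0.0333,-0.0015],[-1,0.68,0.0254,0.5452,0,0.0333,-0.0015]]
  ]
}}

```text
time: 5.8
eef_pos: [0.4992, -0.0541, 0.1885]
ee_rot: [-2.093, -2.124, -0.218]
wrist_force: [0.4, 1.0, -2.9]
finger_gap: 0.0662
grip_force: 62.5
```

```bash
python3 - <<'E'
from h import *
imaging.snapshot('top');imaging.snapshot('top');st();rplan(-104.8,1.1,20.9)
E
```

```text
5.9 pos [ 0.5004 -0.0567  0.1904] rv [-2.0983 -2.1236 -0.2213] F [-0.1  0.2 -2.4] gap 0.0664 g 62.5 j [-0.18  0.44  0.41  1.95 -0.49  0.89  0.54]
rack TCP [-106.     1.4  100.6]
shift [-0.0048 -0.0017  0.3187] turn [0.     0.     0.0005] flip 1 rows 1.3 0.0
```

Emit:
{"method": "apply_moves", "body": {
  "increments": [
    [[-1,-0.003,-0.001,0.2,0,0,0],[-1,-0.003,-0.001,0.3187,0,0,0],[-1,-0.003,-0.001,0.3187,0,0,0],[-1,-0.003,-0.001,0.3187,0,0,0]]
  ]
}}

```text
time: 6.4
eef_pos: [0.5008, -0.0423, 0.1136]
ee_rot: [-2.101, -2.123, -0.223]
wrist_force: [-0.7, -0.4, -3.5]
finger_gap: 0.0664
grip_force: 62.4
```

```bash
python3 - <<'E'
from h import *
w=imaging.camera_params('wrist');im=snap('wrist','w3.png');a=snap('scene','s3.png');b=snap('top','t3.png');st();rplan(-104.8,1.1,20.9)
z=lambda im,c,r,s:cv2.resize(im[r-s:r+s,c-s:c+s],(400,400),interpolation=cv2.INTER_CUBIC)
cv2.imwrite('pics/c3.png',np.hstack([z(a,245,160,50),z(b,300,202,50)])[:,:,::-1])
E
```

```text
6.55 pos [ 0.5007 -0.0419  0.1134] rv [-2.101  -2.1231 -0.2237] F [ 0.1  0.1 -3.6] gap 0.0663 g 62.4 j [-0.14  0.56  0.33  2.01 -0.59  0.72  0.63]
rack TCP [-104.4    1.9   22.2]
shift [ 0.0014 -0.0034  0.005 ] turn [0.0004 0.0001 0.0003] flip 1 rows 0.0 0.0
```

View pics/c3.png

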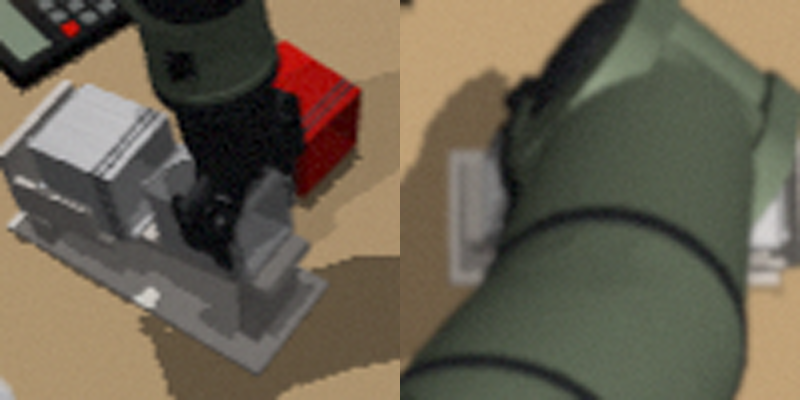

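The scene crop shows the middle held upstream of the large's mouth, in line with it and clear of the red one. Inserting gently.

Emit:
{"method": "apply_moves", "body": {
  "increments": [
    [[-1,-0.03,-0.002,0.004,0,0,0],[-1,-0.06,-0.002,0.004,0,0,0],[-1,-0.09,-0.002,0.004,0,0,0],[-1,-0.12,-0.002,0.004,0,0,0],[-1,-0.14,-0.002,0.004,0,0,0]]
  ]
}}

```text
time: 7.18
eef_pos: [0.4998, -0.0762, 0.1037]
ee_rot: [-2.1, -2.122, -0.221]
wrist_force: [-0.4, 0.1, -3.3]
finger_gap: 0.0663
grip_force: 62.5
```

```bash
python3 - <<'E'
from h import *
st();rplan(-34.8,1.1,20.9)
E
```

```text
7.17 pos [ 0.4998 -0.0762  0.1037] rv [-2.1003 -2.1218 -0.2213] F [-0.4  0.1 -3.3] gap 0.0663 g 62.5 j [-0.07  0.58  0.33  2.   -0.6   0.73  0.7 ]
rack TCP [-68.9   0.6  19.8]
shift [-0.1364  0.0021 -0.0045] turn [0.0001 0.0001 0.0002] flip 1 rows 0.5 0.0
```

Emit:
{"method": "apply_moves", "body": {
  "increments": [
    [[-1,-0.03,0.001,-0.001,0,0,0],[-1,-0.06,0.001,-0.001,0,0,0],[-1,-0.09,0.001,-0.001,0,0,0],[-1,-0.12,0.001,-0.001,0,0,0],[-1,-0.14,0.001,-0.001,0,0,0]]
  ]
}}

```text
time: 7.8
eef_pos: [0.5004, -0.1104, 0.0967]
ee_rot: [-2.1, -2.122, -0.221]
wrist_force: [1.2, -0.3, -3.7]
finger_gap: 0.0664
grip_force: 62.5
```

```bash
python3 - <<'E'
from h import *
st();rplan(-14.8,1.1,20.9)
E
```

```text
7.8 pos [ 0.5004 -0.1104  0.0967] rv [-2.1002 -2.1219 -0.2214] F [ 1.2 -0.3 -3.7] gap 0.0664 g 62.5 j [-0.01  0.61  0.33  1.97 -0.59  0.74  0.75]
rack TCP [-34.    0.9  20. ]
shift [-0.0769  0.0011 -0.0034] turn [0.0001 0.     0.0003] flip 1 rows 0.3 0.0
```

Emit:
{"method": "apply_moves", "body": {
  "increments": [
    [[-1,-0.03,0,0,0,0,0],[-1,-0.06,0,0,0,0,0],[-1,-0.074,0,0.005,0,0,0],[-1,-0.074,0,0.005,0,0,0]]
  ]
}}

```text
time: 8.3
eef_pos: [0.5006, -0.1278, 0.0916]
ee_rot: [-2.1, -2.122, -0.221]
wrist_force: [0.5, -0.1, -3.3]
finger_gap: 0.0665
grip_force: 62.5
```

Emit:
{"method": "apply_moves", "body": {
  "increments": [
    [[1,0,0,0,0,0,0],[1,0,0,0,0,0,0],[1,0,0,0,0,0,0],[1,0.07,0,0,0,0,0],[1,0.15,0,0,0,0,0]]
  ]
}}

```text
time: 8.93
eef_pos: [0.5002, -0.0898, 0.0998]
ee_rot: [-2.1, -2.122, -0.222]
wrist_force: [0.1, 1.0, 0.5]
finger_gap: 0.0853
grip_force: 0.0
```

Emit:
{"method": "apply_moves", "body": {
  "increments": [
    [[0.32,0,0,0,0,0,0],[0.32,0,0,0,0,0,0],[0.32,0,0,0,0,0,0],[0.32,0,0,0,0,0,0]]
  ]
}}

```text
time: 9.43
eef_pos: [0.5002, -0.0914, 0.0994]
ee_rot: [-2.101, -2.122, -0.221]
wrist_force: [-0.3, 0.1, -0.4]
finger_gap: 0.0562
grip_force: 0.0
```

```bash
python3 - <<'E'
from h import *
w=imaging.camera_params('wrist');im=snap('wrist','w4.png');b=snap('scene','s4.png');st();rplan(-20,1.1,20.9)
z=lambda im,c,r,s:cv2.resize(im[r-s:r+s,c-s:c+s],(400,400),interpolation=cv2.INTER_CUBIC)
cv2.imwrite('pics/c4.png',np.hstack([z(im,256,240,128),z(b,245,160,50)])[:,:,::-1])
E
```

```text
9.53 pos [ 0.5002 -0.0913  0.0995] rv [-2.1003 -2.1218 -0.2213] F [ 0.3  0.8 -0.2] gap 0.0561 g 0.0 j [-0.04  0.6   0.33  1.99 -0.6   0.73  0.72]
rack TCP [-53.3   0.9  18.8]
shift [-0.1332  0.0011 -0.0084] turn [0.0001 0.     0.0002] flip 1 rows 0.5 0.0
```

View pics/c4.png

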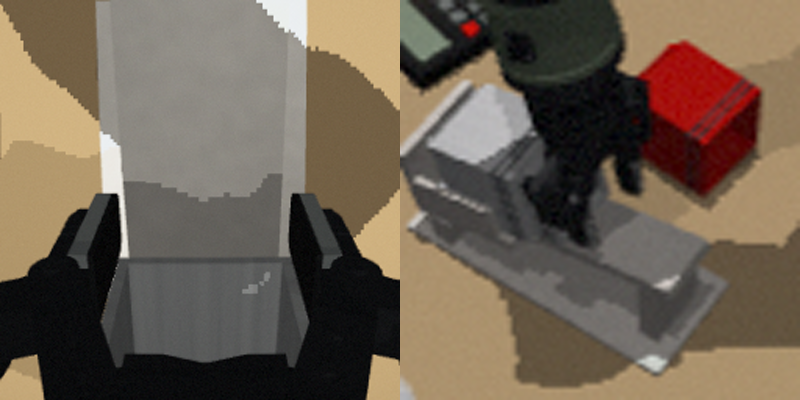

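The middle sits in the large's mouth, fingers (gap 56 mm) behind its side rims. Now pushing.

Emit:
{"method": "apply_moves", "body": {
  "increments": [
    [[0.32,-0.03,0,-0.008,0,0,0],[0.32,-0.06,0,-0.008,0,0,0],[0.32,-0.09,0,-0.008,0,0,0],[0.32,-0.12,0,-0.008,0,0,0],[0.32,-0.14,0,-0.008,0,0,0]]
  ]
}}

```text
time: 10.15
eef_pos: [0.5005, -0.1262, 0.0941]
ee_rot: [-2.1, -2.122, -0.221]
wrist_force: [0.9, 1.5, -0.2]
finger_gap: 0.0565
grip_force: 0.0
```

Emit:
{"method": "apply_moves", "body": {
  "increments": [
    [[0.32,-0.01,0,0,0,0,0],[0.32,-0.02,0,0,0,0,0]]
  ]
}}

```text
time: 10.4
eef_pos: [0.5006, -0.1305, 0.0932]
ee_rot: [-2.099, -2.122, -0.222]
wrist_force: [-0.8, 3.1, 2.1]
finger_gap: 0.0563
grip_force: 0.0
```

```bash
python3 - <<'E'
from h import *
st();rplan(-20,1.1,20.9);w=imaging.camera_params('wrist');im=imaging.snapshot('wrist');b=imaging.snapshot('scene')
np.savez('w5.npz',im=im,T=w['camera_from_world'],K=w['mtx'],k1=w['k1'])
z=lambda im,c,r,s:cv2.resize(im[r-s:r+s,c-s:c+s],(400,400),interpolation=cv2.INTER_CUBIC)
cv2.imwrite('pics/c5.png',np.hstack([z(im,256,256,128),z(b,225,155,32)])[:,:,::-1])
E
```

```text
10.4 pos [ 0.5006 -0.1305  0.0932] rv [-2.0994 -2.1222 -0.2216] F [-0.8  3.1  2.1] gap 0.0563 g 0.0 j [ 0.03  0.62  0.33  1.95 -0.59  0.75  0.79]
rack TCP [-13.7   0.8  20.8]
shift [ 0.0254  0.001  -0.0005] turn [ 0.0001 -0.      0.0003] flip 1 rows 0.1 0.0
```

View pics/c5.png

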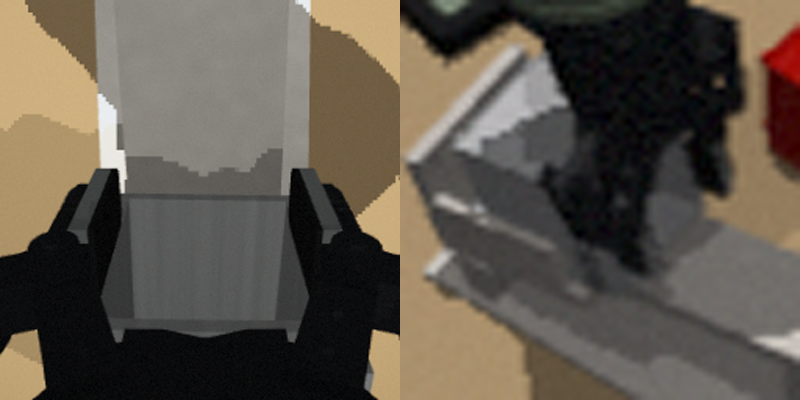

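```bash
python3 - <<'E'
from h import *
d=np.load('w5.npz');p=dict(mtx=d['K'],k1=float(d['k1']),camera_from_world=d['T'])
for u,v,n in((207,196,4),(207,200,8),(207,322,71),(207,328,71)):
    o,r=ray((128+u*.64,128+v*.64),p);o2=inrk(o);r2=inrk(o+r)-o2;print(v,np.round(o2+r2*(n-o2[2])/r2[2],1))
E
```

```text
196 [-1.4  1.   4. ]
200 [-2.1  1.   8. ]
322 [-5.2  0.6 71. ]
328 [-3.2  0.6 71. ]
```

Emit:
{"method": "apply_moves", "body": {
  "increments": [
    [[0.32,-0.008,0,0,0,0,0],[0.32,-0.014,0,0,0,0,0],[0.32,-0.014,0,0,0,0,0]]
  ]
}}

```text
time: 10.88
eef_pos: [0.5007, -0.1341, 0.0924]
ee_rot: [-2.1, -2.122, -0.221]
wrist_force: [1.1, 1.4, -0.3]
finger_gap: 0.0563
grip_force: 0.0
```

Emit:
{"method": "apply_moves", "body": {
  "increments": [
    [[0.32,0.1,0,0,0,0,0],[0.6,0.1,0,-0.2,0,0,0],[1,0.1,0,-0.6,0,0,0],[1,0.1,0,-0.7,0,0,0],[1,0.1,0,-0.7,0,0,0]]
  ]
}}

```text
time: 11.5
eef_pos: [0.502, -0.1478, 0.2729]
ee_rot: [-2.105, -2.125, -0.227]
wrist_force: [0.0, 0.5, -1.4]
finger_gap: 0.0856
grip_force: 0.0
```

```bash
python3 - <<'E'
from h import *
w=imaging.camera_params('wrist');im=imaging.snapshot('wrist');st()
np.savez('w6.npz',im=im,T=w['camera_from_world'],K=w['mtx'],k1=w['k1'])
a=np.clip(im[150:350,156:356].astype(float)*1.5,0,255).astype(np.uint8)
cv2.imwrite('pics/c6.png',cv2.resize(a,(600,600),interpolation=cv2.INTER_CUBIC)[:,:,::-1])
yaw=-1.485;print(np.round(proj([rk(2.8,1.1-40,80),rk(2.8,1.1+40,80),rk(-2.2,1.1,4),rk(-2.2,1.1,71)],w)))
g=np.array([.536,.3707])-.038*np.array([np.cos(yaw),np.sin(yaw)]);print(g);plan([*g,.25],down(yaw),1)
E
```

```text
11.55 pos [ 0.5012 -0.1466  0.2704] rv [-2.1022 -2.1239 -0.2245] F [-0.4  1.5 -1.4] gap 0.0852 g 0.0 j [-0.05  0.39  0.47  1.79 -0.41  1.11  0.61]
[[215. 219.]
 [300. 219.]
 [257. 188.]
 [258. 210.]]
[0.53274374 0.40856023]
shift [2.1542 0.1474 0.5394] turn [ 0.002  -0.0331 -0.012 ] flip 1 rows 8.9 1.2
```

Emit:
{"method": "apply_moves", "body": {
  "increments": [
    [[1,0.98,0.07,0.2,0.002,-0.0331,-0.012],[1,0.98,0.07,0.2,0.002,-0.0331,-0.012],[1,0.98,0.07,0.2,0.002,-0.0331,-0.012],[1,0.98,0.07,0.2,0.002,-0.0331,-0.012],[1,0.98,0.07,0.2,0.002,-0.0331,-0.012]]
  ]
}}

```text
time: 12.18
eef_pos: [0.5146, 0.1081, 0.2694]
ee_rot: [-2.115, -2.316, 0.005]
wrist_force: [0.5, -0.7, 0.4]
finger_gap: 0.0855
grip_force: 0.0
```

Emit:
{"method": "apply_moves", "body": {
  "increments": [
    [[1,0.98,0.07,0.1,0,0,0],[1,0.98,0.07,0.1,0,0,0],[1,0.98,0.07,0.1,0,0,0],[1,0.98,0.07,0.1,0,0,0],[1,0.98,0.07,0.1,0,0,0]]
  ]
}}

```text
time: 12.8
eef_pos: [0.5092, 0.3546, 0.2431]
ee_rot: [-2.112, -2.319, 0.008]
wrist_force: [-0.7, -1.1, -1.0]
finger_gap: 0.0854
grip_force: 0.0
```

```bash
python3 - <<'E'
from h import *
st();w=imaging.camera_params('wrist');im=imaging.snapshot('wrist')
np.savez('w7.npz',im=im,T=w['camera_from_world'],K=w['mtx'],k1=w['k1'])
x0=[.536,.3707,-1.485];q=proj(place(boxpts(.054),x0[0],x0[1],0,x0[2]),w);print(q.min(0),q.max(0))
c=(q.min(0)+q.max(0))/2;hw=q.max(0)-q.min(0)
for sat,val in((60,60),(60,30),(45,40),(70,40)):
    m=mask(im,(*c,*hw),12,sat,val)
    n,l,stt,_=cv2.connectedComponentsWithStats(m);k=1+np.argmax(stt[1:,4]);mm=(l==k).astype(np.uint8);mm=cv2.morphologyEx(mm,cv2.MORPH_CLOSE,np.ones((5,5),np.uint8))
    r=fitbox(.054,[(mm,w)],x0);print(sat,val,mm.sum(),np.round(r.x,4),round(r.fun,3))
a=im[max(0,int(c[1])-80):int(c[1])+80,int(c[0])-80:int(c[0])+80]
x=r.x;yaw=x[2];g=x[:2]-.038*np.array([np.cos(yaw),np.sin(yaw)]);plan([*g,.012],down(yaw),1)
# middle/large mouth check from w6
d=np.load('w6.npz');gr=cv2.cvtColor(d['im'],cv2.COLOR_RGB2GRAY);print(gr[178:232,254:261].mean(1).round().astype(int).tolist())
p=dict(mtx=d['K'],k1=float(d['k1']),camera_from_world=d['T']);print(ray((257,188),p)[0])
for s in(-4,-2,0,2,4,6,8,10,12,14,16): print(s,proj([rk(s,1,4),rk(s,1,71),rk(s,1,80)],p)[:,1].round(1))
E
```

```text
12.8 pos [0.5092 0.3546 0.2431] rv [-2.1122 -2.3189  0.0077] F [-0.7 -1.1 -1. ] gap 0.0854 g 0.0 j [-0.94  0.53  0.36  1.61 -0.21  1.05 -0.42]
[261.32811422 102.93388174] [312.81843714 191.54701702]
60 60 3268 [ 0.535   0.3705 -1.4766] 0.123
60 30 4293 [ 0.5353  0.3704 -1.491 ] 0.018
45 40 4248 [ 0.5353  0.3702 -1.4928] 0.017
70 40 4344 [ 0.5353  0.3703 -1.4912] 0.023
shift [0.2178 0.1137 0.9261] turn [-0.001   0.0001  0.0017] flip 1 rows 3.8 0.1
[111, 110, 111, 111, 110, 109, 109, 108, 108, 109, 110, 109, 85, 74, 100, 109, 108, 108, 109, 108, 107, 104, 91, 79, 76, 78, 77, 76, 77, 77, 76, 77, 76, 74, 62, 69, 75, 78, 77, 76, 77, 78, 74, 64, 65, 75, 77, 77, 77, 76, 78, 77, 65, 33]
[ 0.49962845 -0.09622582  0.42881769]
-4 [186.5 208.5 212.2]
-2 [188.2 210.4 214.2]
0 [189.8 212.3 216.1]
2 [191.4 214.2 218.1]
4 [193.  216.1 220. ]
6 [194.5 218.  221.9]
8 [196.1 219.9 223.8]
10 [197.7 221.7 225.7]
12 [199.3 223.6 227.6]
14 [200.8 225.4 229.5]
16 [202.4 227.2 231.4]
```

Edges in the numbers: middle's mouth at s≈0.3, large's at s≈5.6 mm, 5 mm proud, so the middle is home. Small fitted with 0.017 residual; grasp it.

Emit:
{"method": "apply_moves", "body": {
  "increments": [
    [[1,0.2178,0.1137,0.5,0,0,0.0017],[1,0.2178,0.1137,0.5,0,0,0.0017],[1,0.2178,0.1137,0.6,0,0,0.0017],[1,0.2178,0.1137,0.6,0,0,0.0017],[1,0.2178,0.1137,0.6,0,0,0.0017]]
  ]
}}

```text
time: 13.48
eef_pos: [0.5356, 0.406, 0.0976]
ee_rot: [-2.135, -2.301, 0.001]
wrist_force: [-0.4, -0.0, 1.4]
finger_gap: 0.0858
grip_force: 0.0
```

```bash
python3 - <<'E'
from h import *
yaw=-1.491;g=np.array([.5353,.3703])-.038*np.array([np.cos(yaw),np.sin(yaw)])
imaging.snapshot('top');st();plan([*g,.012],down(yaw),1)
E
```

```text
13.53 pos [0.5357 0.4064 0.0981] rv [-2.1347e+00 -2.3011e+00 -5.0000e-04] F [0.1 1.  0.4] gap 0.0855 g 0.0 j [-0.92  0.77  0.31  1.58 -0.29  0.84 -0.43]
shift [ 0.0075 -0.0125  0.3444] turn [-0.0003 -0.0004 -0.0008] flip 1 rows 1.4 0.0
```

Emit:
{"method": "apply_moves", "body": {
  "increments": [
    [[1,0.0075,-0.0125,0.2,0,0,-0.0008],[1,0.0075,-0.0125,0.28,0,0,-0.0008],[1,0.0075,-0.0125,0.344,0,0,-0.0008],[1,0.0075,-0.0125,0.344,0,0,-0.0008]]
  ]
}}

```text
time: 14.02
eef_pos: [0.5313, 0.4083, 0.01]
ee_rot: [-2.128, -2.307, 0.003]
wrist_force: [0.5, -0.9, 0.6]
finger_gap: 0.0856
grip_force: 0.0
```

Emit:
{"method": "apply_moves", "body": {
  "increments": [
    [[-1,0,0,0,0,0,0],[-1,0,0,0,0,0,0],[-1,0,0,0,0,0,0],[-1,0,0,0,0,0,0],[-1,0,0,0,0,0,0]]
  ],
  "grip_force": 60
}}

```text
time: 14.65
eef_pos: [0.5318, 0.409, 0.0114]
ee_rot: [-2.128, -2.307, -0.0]
wrist_force: [-0.7, -0.9, 7.5]
finger_gap: 0.0537
grip_force: 63.3
```

```bash
python3 - <<'E'
from h import *
st();imaging.snapshot('top');st()
E
```

```text
14.65 pos [0.5318 0.409  0.0114] rv [-2.1275e+00 -2.3073e+00 -2.0000e-04] F [-0.7 -0.9  7.5] gap 0.0537 g 63.3 j [-0.9   0.89  0.26  1.6  -0.32  0.69 -0.4 ]
14.7 pos [0.5318 0.409  0.0114] rv [-2.1275 -2.3073 -0.    ] F [-0.4 -0.9  7.3] gap 0.0532 g 63.3 j [-0.9   0.89  0.26  1.6  -0.32  0.69 -0.4 ]
```

Emit:
{"method": "apply_moves", "body": {
  "increments": [
    [[-1,0,0,-0.9,0,0,0],[-1,0,0,-0.9,0,0,0],[-1,0,0,-0.9,0,0,0],[-1,0,0,-0.9,0,0,0]]
  ]
}}

```text
time: 15.2
eef_pos: [0.5325, 0.4086, 0.2391]
ee_rot: [-2.128, -2.307, -0.003]
wrist_force: [0.6, -0.2, -2.5]
finger_gap: 0.0534
grip_force: 65.1
```

```bash
python3 - <<'E'
from h import *
st();rplan(-140,0,130)
E
```

```text
15.2 pos [0.5325 0.4086 0.2391] rv [-2.1277 -2.3072 -0.003 ] F [ 0.6 -0.2 -2.5] gap 0.0534 g 65.1 j [-0.96  0.62  0.36  1.47 -0.24  1.09 -0.47]
rack TCP [-570.8   39.1   51.5]
shift [-1.7362 -0.2767  0.0453] turn [-0.0013  0.0328  0.0114] flip 1 rows 7.0 1.2
```

Emit:
{"method": "apply_moves", "body": {
  "increments": [
    [[-1,-0.9,-0.14,0.02,0,0,0],[-1,-0.9,-0.14,0.02,0,0,0],[-1,-0.9,-0.14,0.02,0,0,0],[-1,-0.9,-0.14,0.02,0,0,0],[-1,-0.9,-0.14,0.02,0,0,0]]
  ]
}}

```text
time: 15.82
eef_pos: [0.5154, 0.1781, 0.2308]
ee_rot: [-2.133, -2.303, 0.002]
wrist_force: [0.0, 1.3, -1.1]
finger_gap: 0.0534
grip_force: 64.9
```

Emit:
{"method": "apply_moves", "body": {
  "increments": [
    [[-1,-0.836,-0.137,0.025,-0.0013,0.0328,0.0114],[-1,-0.836,-0.137,0.025,-0.0013,0.0328,0.0114],[-1,-0.836,-0.137,0.025,-0.0013,0.0328,0.0114],[-1,-0.836,-0.137,0.025,-0.0013,0.0328,0.0114],[-1,-0.836,-0.137,0.025,-0.0013,0.0328,0.0114]]
  ]
}}

```text
time: 16.45
eef_pos: [0.4981, -0.0329, 0.2239]
ee_rot: [-2.107, -2.116, -0.216]
wrist_force: [0.2, 1.3, -2.7]
finger_gap: 0.0533
grip_force: 65.0
```

```bash
python3 - <<'E'
from h import *
imaging.snapshot('top');imaging.snapshot('top');st();rplan(-110,1.1,100)
E
```

```text
16.55 pos [ 0.4984 -0.0293  0.2237] rv [-2.1011 -2.1198 -0.216 ] F [ 0.8  0.2 -2.4] gap 0.0532 g 65.0 j [-0.21  0.38  0.38  1.93 -0.43  0.94  0.42]
rack TCP [-139.8   -0.2  127.5]
shift [-0.1188  0.0059  0.1101] turn [-0.0004  0.0003 -0.    ] flip 1 rows 0.6 0.0
```

Emit:
{"method": "apply_moves", "body": {
  "increments": [
    [[-1,-0.124,0.0055,0.11,0,0,0],[-1,-0.124,0.0055,0.2,0,0,0],[-1,-0.124,0.0055,0.32,0,0,0],[-1,-0.124,0.0055,0.422,0,0,0],[-1,-0.124,0.0055,0.422,0,0,0]]
  ]
}}

```text
time: 17.18
eef_pos: [0.4986, -0.0366, 0.1129]
ee_rot: [-2.097, -2.121, -0.213]
wrist_force: [0.2, 0.2, -2.3]
finger_gap: 0.0536
grip_force: 64.8
```

```bash
python3 - <<'E'
from h import *
imaging.snapshot('top');imaging.snapshot('top');st();rplan(-108.7,1.1,21.9)
E
```

```text
17.27 pos [ 0.4996 -0.0378  0.1146] rv [-2.1    -2.1212 -0.2157] F [-0.3 -0.5 -1.8] gap 0.0535 g 64.8 j [-0.13  0.55  0.29  2.01 -0.56  0.72  0.59]
rack TCP [-108.7    0.9   22.5]
shift [-0.0001  0.0007  0.0023] turn [-0.0004  0.0003  0.0002] flip 1 rows 0.0 0.0
```

Emit:
{"method": "apply_moves", "body": {
  "increments": [
    [[-1,-0.03,0,0,0,0,0],[-1,-0.06,0,0,0,0,0],[-1,-0.09,0,0,0,0,0],[-1,-0.12,0,0,0,0,0],[-1,-0.14,0,0,0,0,0]]
  ]
}}

```text
time: 17.9
eef_pos: [0.4994, -0.0734, 0.1066]
ee_rot: [-2.102, -2.119, -0.215]
wrist_force: [-0.6, -0.3, -2.3]
finger_gap: 0.0534
grip_force: 64.8
```

```bash
python3 - <<'E'
from h import *
st();rplan(-38.7,1.1,21.9)
E
```

```text
17.9 pos [ 0.4994 -0.0734  0.1066] rv [-2.1019 -2.1192 -0.2152] F [-0.6 -0.3 -2.3] gap 0.0534 g 64.8 j [-0.05  0.57  0.29  1.99 -0.56  0.72  0.65]
rack TCP [-72.3   0.3  22. ]
shift [-0.1343  0.0037  0.0008] turn [-0.0005  0.0004 -0.0001] flip 1 rows 0.5 0.0
```

Emit:
{"method": "apply_moves", "body": {
  "increments": [
    [[-1,-0.03,0.002,0,0,0,0],[-1,-0.06,0.002,0,0,0,0],[-1,-0.09,0.002,0,0,0,0],[-1,-0.12,0.002,0,0,0,0],[-1,-0.14,0.002,0,0,0,0]]
  ]
}}

```text
time: 18.52
eef_pos: [0.5002, -0.1075, 0.0994]
ee_rot: [-2.102, -2.119, -0.215]
wrist_force: [-0.2, -1.3, -2.8]
finger_gap: 0.0534
grip_force: 64.8
```

```bash
python3 - <<'E'
from h import *
st();rplan(-18.7,1.1,21.9)
E
```

```text
18.52 pos [ 0.5002 -0.1075  0.0994] rv [-2.1016 -2.1195 -0.2151] F [-0.2 -1.3 -2.8] gap 0.0534 g 64.8 j [ 0.01  0.6   0.29  1.97 -0.56  0.73  0.71]
rack TCP [-37.4   0.6  22.1]
shift [-0.0747  0.0021  0.0009] turn [-0.0005  0.0004 -0.0001] flip 1 rows 0.3 0.0
```

Emit:
{"method": "apply_moves", "body": {
  "increments": [
    [[-1,-0.03,0,0,0,0,0],[-1,-0.055,0,0,0,0,0],[-1,-0.068,0,0.005,0,0,0],[-1,-0.068,0,0.005,0,0,0]]
  ]
}}

```text
time: 19.02
eef_pos: [0.5003, -0.1235, 0.0946]
ee_rot: [-2.102, -2.119, -0.215]
wrist_force: [0.8, -0.2, -2.7]
finger_gap: 0.0533
grip_force: 64.8
```

Emit:
{"method": "apply_moves", "body": {
  "increments": [
    [[1,0,0,0,0,0,0],[1,0,0,0,0,0,0],[1,0,0,0,0,0,0],[1,0.07,0,0,0,0,0],[1,0.15,0,0,0,0,0]]
  ]
}}

```text
time: 19.65
eef_pos: [0.5, -0.0854, 0.1027]
ee_rot: [-2.101, -2.119, -0.216]
wrist_force: [0.1, 0.1, 1.0]
finger_gap: 0.0854
grip_force: 0.0
```

Emit:
{"method": "apply_moves", "body": {
  "increments": [
    [[0.035,0,0,0,0,0,0],[0.035,0,0,0,0,0,0],[0.035,0,0,0,0,0,0],[0.035,0,0,0,0,0,0]]
  ]
}}

```text
time: 20.15
eef_pos: [0.5, -0.087, 0.1024]
ee_rot: [-2.102, -2.119, -0.215]
wrist_force: [-0.8, 1.0, 0.3]
finger_gap: 0.0439
grip_force: 0.0
```

```bash
python3 - <<'E'
from h import *
st();rplan(-18.7,1.1,24);w=imaging.camera_params('wrist');im=imaging.snapshot('wrist')
np.savez('w8.npz',im=im,T=w['camera_from_world'],K=w['mtx'],k1=w['k1'])
gr=cv2.cvtColor(im,cv2.COLOR_RGB2GRAY)
for s in(-34,-32,-30,-28,-26): print(s,proj([rk(s,1,8),rk(s,1,62)],w).round(1).tolist())
print(gr[250:384,253:262].mean(1).astype(int).tolist())
E
```

```text
20.15 pos [ 0.5    -0.087   0.1024] rv [-2.102  -2.1191 -0.2151] F [-0.8  1.   0.3] gap 0.0439 g 0.0 j [-0.03  0.58  0.29  1.99 -0.56  0.73  0.68]
rack TCP [-58.1   0.7  20.8]
shift [-0.1574  0.0021 -0.0125] turn [-0.0005  0.0004 -0.0002] flip 1 rows 0.6 0.0
-34 [[260.9, 274.0], [261.3, 345.7]]
-32 [[260.9, 276.8], [261.3, 349.1]]
-30 [[260.9, 279.6], [261.3, 352.4]]
-28 [[260.9, 282.3], [261.3, 355.7]]
-26 [[260.9, 285.1], [261.3, 358.9]]
[100, 100, 99, 98, 98, 98, 98, 98, 98, 98, 98, 97, 98, 97, 98, 98, 99, 98, 99, 98, 98, 99, 97, 98, 98, 98, 93, 83, 75, 75, 80, 90, 97, 96, 96, 96, 97, 97, 97, 97, 98, 97, 97, 97, 97, 96, 97, 96, 96, 96, 96, 95, 97, 96, 96, 96, 95, 96, 96, 96, 95, 95, 95, 96, 95, 95, 94, 94, 94, 95, 93, 94, 94, 94, 94, 94, 94, 94, 94, 93, 93, 92, 93, 92, 92, 93, 93, 93, 92, 92, 91, 91, 78, 51, 15, 10, 11, 10, 8, 10, 11, 10, 10, 10, 10, 10, 11, 10, 11, 11, 11, 12, 11, 13, 10, 10, 9, 11, 10, 10, 9, 10, 10, 10, 11, 10, 11, 11, 11, 10, 12, 11, 11, 9]
```

Emit:
{"method": "apply_moves", "body": {
  "increments": [
    [[0.035,-0.03,0,-0.005,0,0,0],[0.035,-0.07,0,-0.005,0,0,0],[0.035,-0.1,0,-0.005,0,0,0],[0.035,-0.13,0,-0.005,0,0,0],[0.035,-0.16,0,-0.005,0,0,0]]
  ]
}}

```text
time: 20.82
eef_pos: [0.5004, -0.1266, 0.0954]
ee_rot: [-2.101, -2.12, -0.215]
wrist_force: [-0.6, 1.2, 0.6]
finger_gap: 0.044
grip_force: 0.5
```

Emit:
{"method": "apply_moves", "body": {
  "increments": [
    [[0.035,-0.008,0,0,0,0,0],[0.035,-0.016,0,0,0,0,0]]
  ]
}}

```text
time: 21.08
eef_pos: [0.5004, -0.1299, 0.0946]
ee_rot: [-2.101, -2.12, -0.215]
wrist_force: [-1.5, 0.8, 1.0]
finger_gap: 0.0444
grip_force: 0.5
```

```bash
python3 - <<'E'
from h import *
st();rplan(-1,1.1,22)
E
```

```text
21.07 pos [ 0.5004 -0.1299  0.0946] rv [-2.101  -2.1198 -0.2154] F [-1.5  0.8  1. ] gap 0.0444 g 0.5 j [ 0.05  0.62  0.29  1.95 -0.55  0.74  0.75]
rack TCP [-14.5   0.7  22.1]
shift [-0.0539  0.0019  0.0005] turn [-0.0005  0.0003 -0.    ] flip 1 rows 0.2 0.0
```

Emit:
{"method": "apply_moves", "body": {
  "increments": [
    [[0.035,-0.01,0,0,0,0,0],[0.035,-0.02,0,0,0,0,0],[0.035,-0.03,0,0,0,0,0],[0.035,-0.04,0,0,0,0,0],[0.035,-0.04,0,0,0,0,0]]
  ]
}}

```text
time: 21.7
eef_pos: [0.5005, -0.1401, 0.0925]
ee_rot: [-2.102, -2.12, -0.215]
wrist_force: [0.5, 1.3, -0.5]
finger_gap: 0.0443
grip_force: 0.4
```

```bash
python3 - <<'E'
from h import *
st();rplan(-1,1.1,22)
E
```

```text
21.7 pos [ 0.5005 -0.1401  0.0925] rv [-2.1019 -2.1197 -0.2149] F [ 0.5  1.3 -0.5] gap 0.0443 g 0.4 j [ 0.07  0.62  0.29  1.94 -0.55  0.75  0.76]
rack TCP [-4.1  0.6 22.2]
shift [-0.0122  0.0021  0.0006] turn [-0.0005  0.0004 -0.0001] flip 1 rows 0.0 0.0
```

Emit:
{"method": "apply_moves", "body": {
  "increments": [
    [[0.035,-0.006,0,0,0,0,0],[0.035,-0.012,0,0,0,0,0]]
  ]
}}

```text
time: 21.95
eef_pos: [0.5005, -0.1426, 0.092]
ee_rot: [-2.101, -2.12, -0.215]
wrist_force: [0.1, 4.2, 1.0]
finger_gap: 0.0439
grip_force: 1.6
```

```bash
python3 - <<'E'
from h import *
st();rplan(-1,1.1,22)
E
```

```text
21.95 pos [ 0.5005 -0.1426  0.092 ] rv [-2.101  -2.1199 -0.2154] F [0.1 4.2 1. ] gap 0.0439 g 1.6 j [ 0.08  0.63  0.29  1.94 -0.55  0.75  0.77]
rack TCP [-1.5  0.6 22.2]
shift [-0.002   0.002   0.0006] turn [-0.0005  0.0003 -0.    ] flip 1 rows 0.0 0.0
```

Continue in small steps until the force rises firmly.

Emit:
{"method": "apply_moves", "body": {
  "increments": [
    [[0.035,-0.004,0,0,0,0,0],[0.035,-0.008,0,0,0,0,0]]
  ]
}}

```text
time: 22.2
eef_pos: [0.5006, -0.1447, 0.0916]
ee_rot: [-2.101, -2.12, -0.215]
wrist_force: [-0.6, 3.0, 0.8]
finger_gap: 0.0441
grip_force: 1.6
```

Emit:
{"method": "apply_moves", "body": {
  "increments": [
    [[0.035,-0.004,0,0,0,0,0],[0.035,-0.006,0,0,0,0,0]]
  ]
}}

```text
time: 22.45
eef_pos: [0.5006, -0.1457, 0.0913]
ee_rot: [-2.1, -2.119, -0.216]
wrist_force: [-1.7, 7.0, 5.0]
finger_gap: 0.0444
grip_force: 4.2
```

```bash
python3 - <<'E'
from h import *
st();rplan(-1,1.1,22)
E
```

```text
22.45 pos [ 0.5006 -0.1457  0.0913] rv [-2.1005 -2.1195 -0.2159] F [-1.7  7.   5. ] gap 0.0444 g 4.2 j [ 0.08  0.63  0.29  1.94 -0.55  0.75  0.77]
rack TCP [ 1.6  0.6 22.2]
shift [0.0105 0.002  0.0006] turn [-0.0005  0.0002 -0.    ] flip 1 rows 0.0 0.0
```

Emit:
{"method": "apply_moves", "body": {
  "increments": [
    [[0.035,-0.006,0,0,0,0,0],[0.035,-0.006,0,0,0,0,0]]
  ]
}}

```text
time: 22.7
eef_pos: [0.5006, -0.1457, 0.0913]
ee_rot: [-2.098, -2.119, -0.217]
wrist_force: [-3.2, 13.2, 10.8]
finger_gap: 0.0443
grip_force: 7.9
```

Emit:
{"method": "apply_moves", "body": {
  "increments": [
    [[0.035,-0.006,0,0,0,0,0],[0.035,-0.006,0,0,0,0,0]]
  ]
}}

```text
time: 22.95
eef_pos: [0.5005, -0.1458, 0.0913]
ee_rot: [-2.096, -2.119, -0.219]
wrist_force: [-2.0, 21.8, 18.0]
finger_gap: 0.0444
grip_force: 12.6
```

```bash
python3 - <<'E'
from h import *
st();rplan(-1,1.1,22)
E
```

```text
22.95 pos [ 0.5005 -0.1458  0.0913] rv [-2.0957 -2.1187 -0.219 ] F [-2.  21.8 18. ] gap 0.0444 g 12.6 j [ 0.09  0.63  0.29  1.93 -0.55  0.76  0.78]
rack TCP [ 1.7  0.6 22.1]
shift [0.0109 0.0021 0.0005] turn [-0.0007 -0.0004  0.0003] flip 1 rows 0.0 0.0
```

Emit:
{"method": "apply_moves", "body": {
  "increments": [
    [[0.035,0.06,0,0,0,0,0],[0.035,0.14,0,0,0,0,0],[0.035,0.14,0,-0.25,0,0,0],[0.035,0.1,0,-0.5,0,0,0],[0.035,0.1,0,-0.5,0,0,0]]
  ]
}}

```text
time: 23.58
eef_pos: [0.5025, -0.1518, 0.222]
ee_rot: [-2.107, -2.123, -0.22]
wrist_force: [-0.4, 0.4, -0.3]
finger_gap: 0.0441
grip_force: 0.0
```

```bash
python3 - <<'E'
from h import *
imaging.snapshot('top');imaging.snapshot('top');st()
w=imaging.camera_params('wrist');im=imaging.snapshot('wrist')
np.savez('w9.npz',im=im,T=w['camera_from_world'],K=w['mtx'],k1=w['k1'])
o=np.clip(im.astype(float)*1.6,0,255).astype(np.uint8).copy()
c=proj([rk(20,0,80)],w)[0];x,y=int(c[0]),int(c[1]);print(c)
for t in(-40,41): 
    for s,n in((20,80),(15,71),(10,62)):
        u=proj([rk(s,t*n/80*.8 if 0 else t*1.0,n)],w)[0];
y0=min(max(0,y-75),384-150);x0=x-75
a=cv2.resize(o[y0:y0+150,x0:x0+150],(600,600),interpolation=cv2.INTER_CUBIC)
cv2.imwrite('pics/c9.png',a[:,:,::-1]);print(x0,y0)
for s in range(4,26,2): print(s,proj([rk(s,1,8),rk(s,1,4),rk(s,1,62),rk(s,1,71),rk(s,1,80)],w)[:,1].round(1))
print(proj([rk(120,1,60)],w))
E
```

```text
23.68 pos [ 0.5011 -0.1496  0.2184] rv [-2.1013 -2.1208 -0.2163] F [-1.   0.2 -1.4] gap 0.0443 g 0.0 j [ 0.01  0.45  0.4   1.84 -0.43  1.01  0.64]
[258.72328729 251.66203571]
183 176
4 [199.9 198.5 223.4 228.2 233.5]
6 [201.8 200.3 225.6 230.5 235.8]
8 [203.6 202.2 227.7 232.7 238.1]
10 [205.5 204.  229.9 235.  240.4]
12 [207.4 205.8 232.1 237.2 242.7]
14 [209.2 207.7 234.2 239.4 244.9]
16 [211.  209.5 236.4 241.6 247.2]
18 [212.9 211.3 238.5 243.8 249.4]
20 [214.7 213.1 240.6 245.9 251.7]
22 [216.5 214.9 242.7 248.1 253.9]
24 [218.3 216.7 244.8 250.2 256.1]
[[260.13155262 330.67031218]]
```

View pics/c9.png

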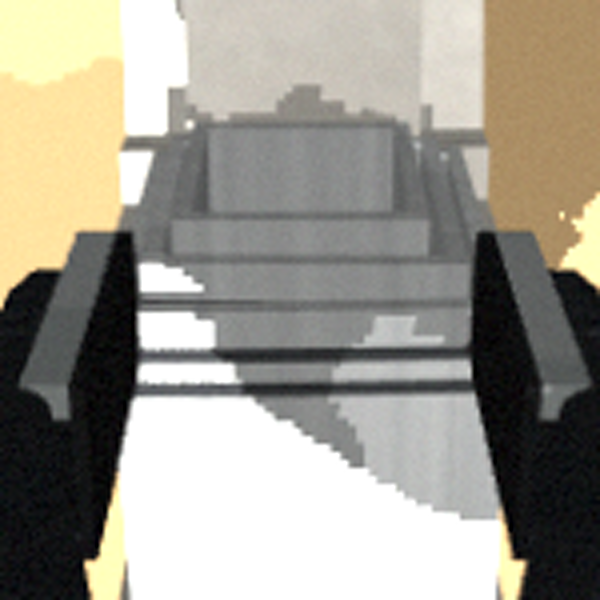

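The last picture shows all three rims where they should be: small at row 230 (s=10), middle at row 240.5 (s=15), large at row 251.5 (s=20, against the stop). The gripper is clear, so I hand in.

```bash
python3 -c "
from station import robot
print(robot.close_job())"
```

```text
the job is handed in; nothing more can be done
None
```

The nest is complete: the middle canister is home in the large one and the small one home in the middle one. The large canister rests against the stop, the gripper is clear, and the job was handed in at about 24 s.

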